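Load timber profile samples into the feed rack in reverse order

ROBOT

A 6-joint arm with a two-finger parallel gripper is mounted at the origin on the work surface. World frame = base frame: x ahead of the robot, y to its left, z up, the work surface at z = 0. Lengths are in mm, angles in rad, forces in N, time in s.
With the tool pointing down it reaches from about 350 to 975 mm from the base axis. Payload 7.1 kg.
Tool frame: the origin (TCP) lies between the finger pads; the fingertips stand 19 mm ahead of it and the grasp point (between the pads) is the TCP; y points along the fingers, z is the direction in which the jaws open and shut, and the axes are right-handed (so a half turn about y gives the same grasp; the last joint's range is limited). The gripper opens to 88 mm and grips with 3 to 60 N. Pads are 20 mm wide; open, the fingers measure 115 mm over their backs; the gripper's body (75 mm by 178 mm) begins 61 mm behind the grasp point.
Start: joints at [-1.239, 0.423, 1.63, -0, 1.089, -0.019], TCP at [214.798, -586.913, 241.675] pointing down, gripper open.
Joint ranges: [-3, 3], [-0.9, 2.11], [0.09, 2.58], [-1.31, 4.45], [0.11, 2.69], [-2.54, 2.54]. Speed limits (rad/s): [2.39, 2.39, 3.01, 3.14, 3.14, 3.14].

INTERFACE

Orientations are given as a rotation vector (axis times angle).
In Python, from workcell import ctrl gives the robot as it stands.
- The arm moves only by the tool servo_tool, never from a script. Its argument "moves" is text: rows parted by semicolons, each of 6 numbers parted by spaces: the shift along the world's x, y, z in m, then the turn, a rotation vector about the world's x, y, z in degrees. A call has 1 to 8 rows; each row is the pose to reach, as a shift and turn from the pose commanded when the call began; what a row does not reach only later rows make up. A row lasts 1/8 s, in which the tool goes at most 62.5 mm and 10.7 degrees, less where a joint would pass 70% of its speed; a pose out of reach is approached as far as the arm can. A call with a gripper value outside its range is refused whole. "hand" is the closure in counts, from 0 (fully open) to 255 (shut), set as the call begins (left out, the last holds). The fingers move at their own pace and stop on an object; the grip force is fixed at half the most. Time passes only in rows, so rows that repeat a pose let the fingers close. It gives the time, the measured TCP pose, the force and the opening at its end, in the units of the state.
- ctrl.get_obs(): the state, without advancing time (a new reading comes with each control period).
- ctrl.get_image(name): name is "scene" or "top" or "wrist"; returns a dict with "pixels" (400x640x3 uint8, red, green, blue), "depth" (400x640 float32, mm along the optical axis (not along the pixel's ray), 0 where there is no reading), "vertical_fov" (degrees; the focal length in pixels is half the picture's height over the tangent of half this angle, whatever the lens; pixels are square), "cx", "cy" (the principal point, pixels), "xyz" and "attitude" of the camera in the world; the wrist camera has in their place "T_tool_cam" (4x4, takes a point from camera to tool coordinates, whose origin is the TCP and whose axes are the tool frame's). Camera axes: x right, y up, looking along -z (the intrinsics and any distortion apply to the point x, -y, -z); pixel columns grow to the right and rows downward; lengths in mm; the calibration is good to about 2 mm. A picture is of the moment at which its call begins: read the wrist's pose just before it.
- ctrl.close_job(): hands the job in, once; it reports no verdict.
The state is a dict: "t": time; "qpos": joint angles; "qvel": joint speeds; "joint_torque": joint torques, N m; "ee_pos": TCP position; "orientation": TCP orientation; "ft_force": force on the tool from outside, world axes, zero at the start; "moment": the same for the moment, N m; "width": finger opening in mm.
Only numpy, scipy, OpenCV 4.12 (cv2) and the standard library are available. Lean on these libraries where they do the work, as an engineer would, in place of code of your own. Each camera call takes 0.05 s, during which the arm holds its last target.

TASK

Move the four upright wooden profile samples from the dark grey trays of the aluminium outfeed rack into the empty plywood feed rack, one to a bay and in reverse order: the sample that starts leftmost in its rack, seen from the robot, goes into the rightmost bay, the second from the left into the second from the right, and so on. Leave every sample standing upright on the floor of its bay.

Things in the scene. Friction and masses are not known exactly. Their poses are not given: they have to be found in the camera images.
- square_sample: loose pale timber offcut of square section, 38 x 38 mm, 95 mm tall, about 75 g, standing on end. Origin at the centre of its underside, z up along its length. x and y are square to its faces, x within 0.1 rad of its rack's x.
- round_sample: loose pale timber dowel, 40 mm in diameter, 90 mm tall, about 60 g, standing on end. Origin at the centre of its underside, z up along its length. 
- strip_sample: loose pale timber strip of flat section, 44 mm along its x by 20 mm along its y, 100 mm tall, about 50 g, standing on end. Origin at the centre of its underside, z up along its length. At the start its x lies within 0.1 rad of its rack's x, so grip it across x with the fingers outside the row.
- tongue_sample: loose pale timber offcut of tongued section, 85 mm tall, about 55 g, standing on end: a main part 40 mm along x by 26 mm along y (y = -18 to +8 mm) with a tongue 14 mm wide along its +y side (y = 8 to 18 mm). Origin at the centre of its underside, z up along its length. At the start its x lies within 0.1 rad of its rack's x; grip it across x on the main part.
- tray1: square dark grey plastic tray, 66 x 66 mm outside, walls 3 mm thick and 16 mm high, floor 3 mm thick; fixed on the outfeed rack, never moves, same heading as that rack. Origin at the centre of its underside. At the start the square sample stands in it. All four trays look alike and which tray is where along the rack changes.
- tray2: square dark grey plastic tray, 66 x 66 mm outside, walls 3 mm thick and 16 mm high, floor 3 mm thick; fixed on the outfeed rack, never moves, same heading as that rack. Origin at the centre of its underside. At the start the round sample stands in it. All four trays look alike and which tray is where along the rack changes.
- tray3: square dark grey plastic tray, 66 x 66 mm outside, walls 3 mm thick and 16 mm high, floor 3 mm thick; fixed on the outfeed rack, never moves, same heading as that rack. Origin at the centre of its underside. At the start the strip sample stands in it. All four trays look alike and which tray is where along the rack changes.
- tray4: square dark grey plastic tray, 66 x 66 mm outside, walls 3 mm thick and 16 mm high, floor 3 mm thick; fixed on the outfeed rack, never moves, same heading as that rack. Origin at the centre of its underside. At the start the tongue sample stands in it. All four trays look alike and which tray is where along the rack changes.
- outfeed_rack: fixed aluminium board 86 (x) x 300 (y) x 10 mm carrying the four trays in a row at y = +105, +35, -35, -105 mm, in random order, each holding its sample within 5 mm of the tray's centre. Origin: centre of its underside, on the table; +y to the left seen from the robot, x away from it, turned at most 0.35 rad. May stand left or right of the feed rack.
- feed_rack: fixed plywood rack 80 (x) x 300 (y) x 22 mm, empty at the start: four open-topped bays centred at y = +105, +35, -35, -105 mm, x = 0. Each bay is 60 x 60 mm inside, floor 10 mm above the table, walls 10 mm thick, 12 mm above the floor. Origin: centre of its underside, on the table; +y to the left seen from the robot, x away from it, turned at most 0.35 rad.
Not all that is in view belongs to the job. What is shaped like the round_sample but blue is not meant.

How it is judged:
By the outcome, as a careful person would: the job done as asked, in the order asked, and still so for the second after the job is handed in, with the robot touching nothing.
It also fails if it takes over 102 s, if anything falls off the work surface, if the arm or the gripper's body presses on something with over 40 N, if the wrist force passes 120 N, or if a joint passes its speed limit or range.

## Working session

There is one attempt and no reset: what is moved stays moved. The work goes in short steps, Python scripts to look and compute and a tool call to move; the robot and the scene stay as the last step left them, time stands still between calls to the robot, and variables do not carry over. Pictures are saved under pics/ and viewed, and the job is handed in when it is done.

Besides the shell and the picture viewer there is one more tool, called by a JSON object that holds its "api" and its "payload", one argument or row to a line. servo_tool: Moves the arm, as the interface text tells. Its arguments: {"type":"object","properties":{"moves":{"type":"string"},"hand":{"type":"number"}},"required":["moves"]}

```bash
mkdir -p pics; ls; python3 - <<'E'
from workcell import ctrl
import cv2,numpy as np
o=ctrl.get_obs();print(o)
for n in ["scene","top","wrist"]:
    im=ctrl.get_image(n)
    cv2.imwrite(f"pics/{n}0.png",im["pixels"][:,:,::-1])
    np.savez(f"{n}0.npz",**{k:v for k,v in im.items()})
    print(n,{k:v for k,v in im.items() if k not in("pixels","depth")},(im["depth"]>0).mean())
E
```

```text
pics
{'t': 0.0, 'qpos': array([-1.23903696e+00,  4.23854895e-01,  1.63068424e+00,  2.01794885e-05,
        1.08861708e+00, -1.90038995e-02]), 'qvel': array([-6.65330636e-05, -1.45961894e-04, -2.71793457e-04,  5.89256174e-04,
       -1.48613736e-03,  1.78726512e-03]), 'joint_torque': array([ 1.86118043e-03, -5.44620788e+01, -2.73661172e+01,  6.44919556e-02,
        2.28553283e-02, -1.22410888e-04]), 'ee_pos': array([ 214.61233971, -586.4304943 ,  240.89517486]), 'orientation': array([-0.36007303,  2.03232611, -2.02913509]), 'ft_force': array([-1.00772263,  0.17332286, -0.04280004]), 'moment': array([-0.00432305,  0.00789795,  0.02261574]), 'width': 87.75059683414749}
scene {'vertical_fov': 45.22670787391513, 'cx': 323.21800301059665, 'cy': 197.7996564295574, 'xyz': array([ 957.4010023 , -554.75950622, 1002.97207392]), 'attitude': array([0.60254692, 0.19652593, 0.66285442])} 0.9960859375
top {'vertical_fov': 54.01061857934776, 'cx': 323.1528250627965, 'cy': 199.81548087187252, 'xyz': array([449.56164733,  -7.20929789, 821.75901924]), 'attitude': array([ 0.06050085, -0.08712056, -1.5541676 ])} 0.995984375
wrist {'vertical_fov': 69.11661429981733, 'cx': 321.9610237862016, 'cy': 193.94441105728652, 'T_tool_cam': array([[ 8.04177338e-04, -9.65529680e-01, -2.60291740e-01,
        -7.04503757e+01],
       [ 2.08694155e-04,  2.60291981e-01, -9.65529928e-01,
        -1.42965294e+02],
       [ 9.99999655e-01,  7.22135922e-04,  4.10821313e-04,
         1.14253550e+00],
       [ 0.00000000e+00,  0.00000000e+00,  0.00000000e+00,
         1.00000000e+00]])} 0.99546484375
```

View pics/scene0.png

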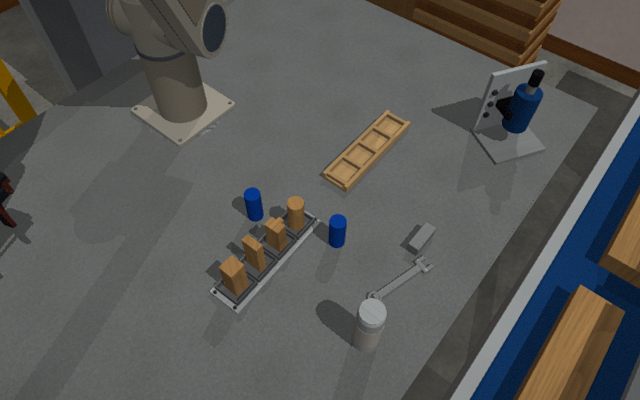

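View pics/top0.png

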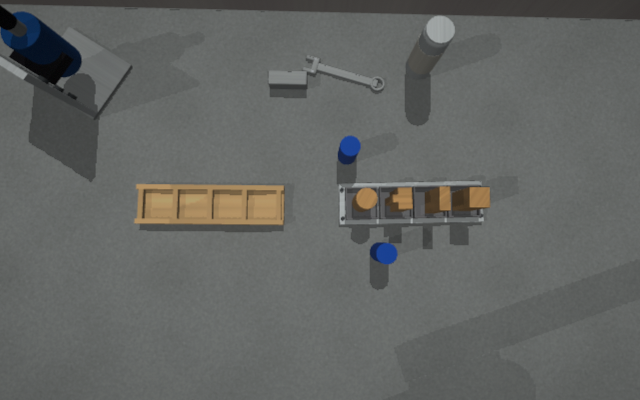

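View pics/wrist0.png

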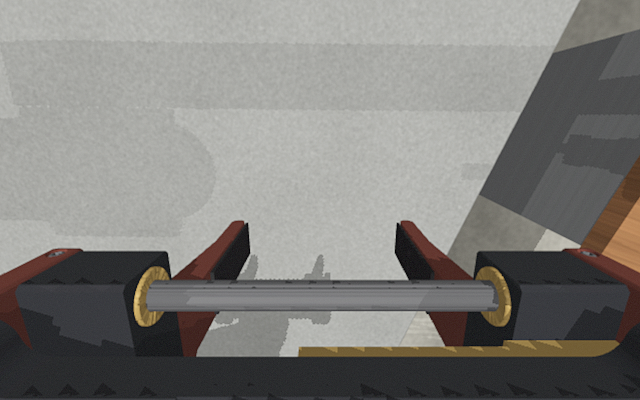

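The top view has image up = world +x and image right = world −y. The outfeed rack is on the right. Left to right it holds the round sample (366,198), tongue (402,198), strip (440,200) and square (479,197). The blue cylinders at (349,150) and (386,253) are not part of the job. The feed rack is on the left, spanning columns 137–284.

```bash
cat > h.py <<'E'
import numpy as np,cv2
from scipy.spatial.transform import Rotation as R
def load(n): return dict(np.load(n,allow_pickle=True))
def K(im):
    f=200/np.tan(np.radians(float(im["vertical_fov"]))/2); return f,float(im["cx"]),float(im["cy"])
def cloud(im,Rw=None,t=None):
    f,cx,cy=K(im); v,u=np.mgrid[0:400,0:640]; d=im["depth"]
    P=np.stack([(u-cx)/f*d,-(v-cy)/f*d,-d],-1)
    if Rw is None: Rw=R.from_rotvec(im["attitude"]).as_matrix(); t=im["xyz"]
    return P@Rw.T+t
def ray(im,uv,z):
    f,cx,cy=K(im); uv=np.asarray(uv,float).reshape(-1,2)
    Rw=R.from_rotvec(im["attitude"]).as_matrix(); t=im["xyz"]
    d=np.stack([(uv[:,0]-cx)/f,-(uv[:,1]-cy)/f,-np.ones(len(uv))],-1)@Rw.T
    return t+d*((z-t[2])/d[:,2])[:,None]
E
python3 - <<'E'
from h import *
for n in ["top0.npz","scene0.npz"]:
    im=load(n);C=cloud(im);hsv=cv2.cvtColor(im["pixels"],cv2.COLOR_RGB2HSV)
    wood=(hsv[...,1]>90)&(hsv[...,0]<25)&(C[...,0]>200)&(C[...,0]<800)&(abs(C[...,1])<600)
    blue=(hsv[...,1]>120)&(hsv[...,0]>100)&(C[...,0]<800)&(C[...,2]>20)
    tb=~wood&~blue&(C[...,2]<60)
    print(n,"table z pct",np.percentile(C[...,2][tb&(abs(C[...,2])<20)&(C[...,0]<800)],[5,50,95]))
    for nm,m,zmin in [("samples",wood&(C[...,2]>75),75),("feed",wood&(C[...,2]<40),0),("blue",blue&(C[...,2]>60),60)]:
        k,l,s,_=cv2.connectedComponentsWithStats(m.astype(np.uint8))
        for i in range(1,k):
            if s[i,4]<30: continue
            P=C[l==i]; top=np.percentile(P[:,2],90)
            Q=P[P[:,2]>top-4] if nm!="feed" else P
            r=cv2.minAreaRect(Q[:,:2].astype(np.float32))
            print(nm,s[i,4],"top %.1f"%top,np.round(r[0],1),np.round(r[1],1),round(r[2],1),"mean",np.round(Q[:,:2].mean(0),1))
E
python3 - <<'E'
import cv2
im=cv2.imread('pics/top0.png'); c=im[130:280,120:520]; cv2.imwrite('pics/top_zoom.png',cv2.resize(c,None,fx=2,fy=2,interpolation=cv2.INTER_CUBIC))
c=im[170:240,330:500]; cv2.imwrite('pics/top_zoom2.png',cv2.resize(c,None,fx=4.5,fy=4.5,interpolation=cv2.INTER_CUBIC))
E
```

```text
top0.npz table z pct [-1.56625806  0.7796107   3.55336985]
samples 400 top 100.4 [499.5 -93.7] [ 43.1 194.9] 17.5 mean [ 523.5 -167.9]
samples 394 top 114.8 [ 498.3 -127.6] [ 42.9 256.2] 12.5 mean [ 522.6 -237.2]
samples 567 top 110.1 [ 500.7 -165. ] [ 40.8 329.3] 10.9 mean [ 526.8 -301.5]
samples 383 top 105.2 [522.3 -97.9] [37.2 37.2] 1.2 mean [522.3 -98.8]
feed 5739 top 23.6 [513.3 213.9] [ 79.6 306.3] 0.3 mean [513.3 211.1]
feed 77 top 38.6 [ 523.4 -231.1] [ 1.9 41.8] 89.4 mean [ 523.2 -231. ]
feed 68 top 38.0 [ 527.  -288.1] [34.9  1.7] 0.5 mean [ 526.5 -288. ]
blue 1894 top 181.4 [638.7 252. ] [639.1  58.6] 59.1 mean [772.9 487. ]
blue 379 top 92.2 [544.6 -43.7] [ 37.8 203.2] 72.4 mean [621.  -67.8]
blue 394 top 92.3 [425.7 -80.9] [150.3  37.4] 86.0 mean [ 421.6 -137.4]
scene0.npz table z pct [-1.16465745  2.26399229  7.1763684 ]
samples 90 top 335.3 [ 218.1 -500.1] [ 4.6 12.3] 3.9 mean [ 218.  -500.1]
samples 306 top 107.0 [523.2 -97.5] [36.9 38.2] 45.1 mean [523.4 -97.6]
samples 112 top 275.8 [ 206.9 -533.7] [ 4.1 11.5] 28.1 mean [ 207.3 -533.6]
samples 321 top 101.4 [ 524.1 -164.3] [40.3 35.7] 4.4 mean [ 524.5 -166.5]
samples 334 top 116.4 [ 523.8 -238.7] [44.9 20.8] 0.2 mean [ 524.1 -238.7]
samples 476 top 111.6 [ 527.1 -304.3] [38.6 37.6] 0.7 mean [ 528.  -305.2]
feed 2741 top 25.7 [511.3 212.5] [302.9  91.9] 89.0 mean [514.4 202.2]
feed 85 top 37.2 [ 528.6 -106.8] [39.5 17.8] 30.7 mean [ 531.8 -108.1]
feed 104 top 36.5 [ 522.1 -175.6] [53.  25.5] 20.0 mean [ 531.  -175.5]
feed 92 top 37.6 [ 524.4 -245.3] [50.8 17.1] 18.7 mean [ 529.9 -244.4]
feed 106 top 36.1 [ 532.3 -313.7] [54.7 28.7] 37.6 mean [ 537.7 -311.1]
blue 630 top 182.8 [777.7 488.9] [34.6 63.3] 38.3 mean [777.9 488.5]
blue 302 top 93.7 [ 421.6 -135.6] [38.4 36. ] 17.3 mean [ 421.8 -136.7]
blue 311 top 93.8 [623.9 -66.5] [36.2 36.9] 37.7 mean [624.5 -67.2]
```

View pics/top_zoom2.png

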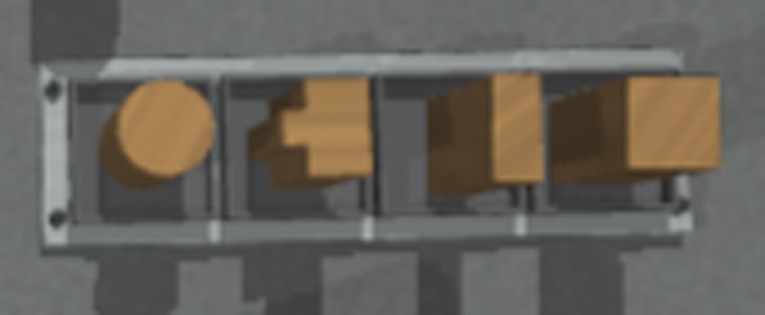

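```bash
cat > m.py <<'E'
from h import *
def comps(m,mn=30):
    m=cv2.morphologyEx(m.astype(np.uint8),cv2.MORPH_OPEN,np.ones((3,3),np.uint8))
    k,l,s,c=cv2.connectedComponentsWithStats(m,connectivity=4)
    return [(l==i) for i in range(1,k) if s[i,4]>=mn]
def rectray(im,m,z):
    c=max(cv2.findContours(m.astype(np.uint8),cv2.RETR_EXTERNAL,cv2.CHAIN_APPROX_NONE)[0],key=cv2.contourArea)
    return cv2.minAreaRect(ray(im,c.reshape(-1,2),z)[:,:2].astype(np.float32))
E
python3 - <<'E'
from m import *
im0=load("top0.npz")
for n in ["top0.npz","scene0.npz"]:
    im=load(n);C=cloud(im);hsv=cv2.cvtColor(im["pixels"],cv2.COLOR_RGB2HSV);print(n)
    wood=(hsv[...,1]>90)&(hsv[...,0]<25)
    for z,y,nm in [(103,-98,"round"),(98,-166,"tongue"),(113,-238,"strip"),(108,-304,"square")]:
        m=wood&(abs(C[...,2]-z-2)<5)&(abs(C[...,1]-y)<32)&(abs(C[...,0]-524)<35)
        for c in comps(m): 
            r=rectray(im,c,z); Q=C[c]; print(nm,c.sum(),np.round(r[0],1),np.round(r[1],1),round(r[2],1),"z",Q[:,2].mean().round(1),"mean",Q[:,:2].mean(0).round(1), "circ",cv2.minEnclosingCircle(Q[:,:2].astype(np.float32)) if nm=="round" else "")
    m=wood&(abs(C[...,2]-24)<4)&(abs(C[...,0]-513)<70)&(abs(C[...,1]-213)<200)
    r=rectray(im,max(comps(m),key=np.sum),22);print("feed rect",r)
    # feed bay floors: components at z~11
    m=wood&(abs(C[...,2]-12)<4)&(abs(C[...,0]-513)<45)&(abs(C[...,1]-213)<150)
    for c in comps(m,100):
        r=rectray(im,c,10);print("bay",np.round(r[0],1),np.round(r[1],1),round(r[2],1))
    # outfeed board (gray, z 5..14)
    gr=(hsv[...,1]<60)&(hsv[...,2]>110)&(abs(C[...,2]-11)<4.5)&(abs(C[...,0]-523)<65)&(abs(C[...,1]+200)<170)
    P=C[gr];print("board",P[:,:2].min(0),P[:,:2].max(0),cv2.minAreaRect(P[:,:2].astype(np.float32)))
from workcell import ctrl
o=ctrl.get_obs();M=R.from_rotvec(o["orientation"]).as_matrix();print(M.round(3))
E
```

```text
top0.npz
round 350 [522.2 -98. ] [37.1 37.1] 0.9 z 103.7 mean [522.3 -98.6] circ ((522.6753540039062, -98.5460205078125), 19.555957794189453)
tongue 336 [ 523.9 -166.6] [37.4 35.7] 0.9 z 98.8 mean [ 523.9 -168.8] circ 
strip 245 [ 523.6 -240. ] [40.9 19.5] 2.7 z 113.5 mean [ 523.5 -239.9] circ 
square 404 [ 527.9 -305.9] [35.2 38.1] 0.9 z 108.7 mean [ 527.6 -305.6] circ 
feed rect ((512.987060546875, 275.8677062988281), (79.15202331542969, 167.24827575683594), 0.1422453075647354)
bay [514.3 319.6] [57.9 57.9] 1.0
bay [513.4 248.9] [58.  58.2] 0.9
bay [514.5 178.1] [58.1 58.4] 1.0
bay [515.7 107.1] [58.2 59.9] 0.9
board [ 476.68912047 -354.29380972] [571.602738   -52.94445293] ((524.9876708984375, -203.58607482910156), (86.1463394165039, 299.8297424316406), 2.1062734127044678)
scene0.npz
round 207 [522.4 -96.9] [36.6 39.2] 40.4 z 104.8 mean [523.3 -97.9] circ ((523.1348876953125, -97.25753021240234), 20.22585678100586)
tongue 226 [ 524.6 -163.8] [41.5 37.8] 1.9 z 99.4 mean [ 524.9 -166.9] circ 
strip 169 [ 524. -239.] [45.1 21.8] 1.5 z 114.9 mean [ 525.1 -238.7] circ 
square 300 [ 527.3 -304.2] [38.8 38.5] 0.6 z 109.7 mean [ 528.1 -305.1] circ 
feed rect ((514.2186279296875, 117.45060729980469), (80.87728881835938, 104.07125854492188), 1.2470064163208008)
bay [506.9 329.4] [53.3 55.5] 89.9
bay [507.5 259. ] [54.2 55.2] 1.0
bay [508.8 187.9] [55.6 55.3] 89.8
bay [508.5 116.6] [55.8 55. ] 1.0
board [ 486.57636121 -351.47783308] [572.70178655 -49.23248275] ((524.968017578125, -199.93743896484375), (85.84490203857422, 302.0007629394531), 1.8658367395401)
[[-0.939 -0.     0.344]
 [-0.344  0.001 -0.939]
 [-0.    -1.    -0.001]]
```

{"api": "servo_tool", "payload": {
  "moves": "0.1 0.16 0 0 0 23; 0.2 0.32 -0.01 0 0 46; 0.308 0.488 -0.03 0 0 71.4; 0.308 0.488 -0.03 0 0 71.4; 0.308 0.488 -0.03 0 0 71.4; 0.308 0.488 -0.03 0 0 71.4; 0.308 0.488 -0.03 0 0 71.4; 0.308 0.488 -0.03 0 0 71.4",
  "hand": 0
}}

```text
t: 1.15
ee_pos: [482.0, -162.8, 216.5]
orientation: [-1.222, 1.189, -1.189]
ft_force: [1.4, -0.9, 0.8]
width: 87.6
```

{"api": "servo_tool", "payload": {
  "moves": "0 0 0 0 0 0; 0 0 0 0 0 0"
}}

```text
t: 1.4
ee_pos: [481.0, -164.5, 216.3]
orientation: [-1.223, 1.19, -1.189]
ft_force: [0.4, -0.7, -0.8]
width: 87.7
```

```bash
cat > st.py <<'E'
from h import *
from workcell import ctrl
import sys
o=ctrl.get_obs();M=R.from_rotvec(o["orientation"]).as_matrix()
print("t",round(o["t"],2),"pos",o["ee_pos"].round(1),"w",round(o["width"],1),"F",o["ft_force"].round(1),"q",o["qpos"].round(2))
print("jaw yaw deg",np.degrees(np.arctan2(M[1,2],M[0,2])).round(2),"tool y",M[:,1].round(3))
E
python3 st.py
```

```text
t 1.4 pos [ 481.  -164.5  216.3] w 87.7 F [ 0.4 -0.7 -0.8] q [-0.35  0.29  1.91 -0.    0.95 -0.38]
jaw yaw deg 1.57 tool y [-0.001 -0.    -1.   ]
```

{"api": "servo_tool", "payload": {
  "moves": "0.0208 0.033 -0.01 0 0 0; 0.0416 0.0663 -0.016 0 0 0; 0.0416 0.0663 -0.016 0 0 0; 0.0416 0.0663 -0.016 0 0 0"
}}

```text
t: 1.9
ee_pos: [522.0, -99.7, 200.5]
orientation: [-1.221, 1.191, -1.191]
ft_force: [-0.4, 0.0, 0.1]
width: 87.8
```

```bash
python3 st.py; cat > wr.py <<'E'
from m import *
from workcell import ctrl
import sys
def wrist(name):
    o=ctrl.get_obs(); im=ctrl.get_image("wrist")
    M=R.from_rotvec(o["orientation"]).as_matrix(); T=np.array(im["T_tool_cam"])
    Rw=M@T[:3,:3]; t=o["ee_pos"]+M@T[:3,3]
    cv2.imwrite(f"pics/{name}.png",im["pixels"][:,:,::-1])
    im["attitude"]=R.from_matrix(Rw).as_rotvec(); im["xyz"]=t
    return im
E
python3 - <<'E'
from wr import *
im=wrist("w1"); C=cloud(im);hsv=cv2.cvtColor(im["pixels"],cv2.COLOR_RGB2HSV)
wood=(hsv[...,1]>70)&(hsv[...,0]<25)
for z,y,nm in [(103,-98,"round"),(98,-166,"tongue"),(113,-238,"strip"),(108,-304,"square")]:
    m=wood&(abs(C[...,2]-z-1)<6)&(abs(C[...,1]-y)<34)&(abs(C[...,0]-524)<40)
    for c in comps(m,100):
        r=rectray(im,c,z); print(nm,c.sum(),np.round(r[0],1),np.round(r[1],1),round(r[2],1),C[c][:,2].mean())
E
```

```text
t 1.9 pos [522.  -99.7 200.5] w 87.8 F [-0.4  0.   0.1] q [-0.21  0.34  1.87 -0.    0.93 -0.24]
jaw yaw deg 1.42 tool y [-0.001 -0.    -1.   ]
round 1585 [521.8 -97.9] [38.  39.3] 1.4 102.7323410803716
tongue 1158 [ 523.5 -162.8] [39.6 34.1] 1.4 97.63915062049887
strip 628 [ 523.1 -233.6] [42.  15.9] 1.5 112.29019273805578
```

View pics/w1.png

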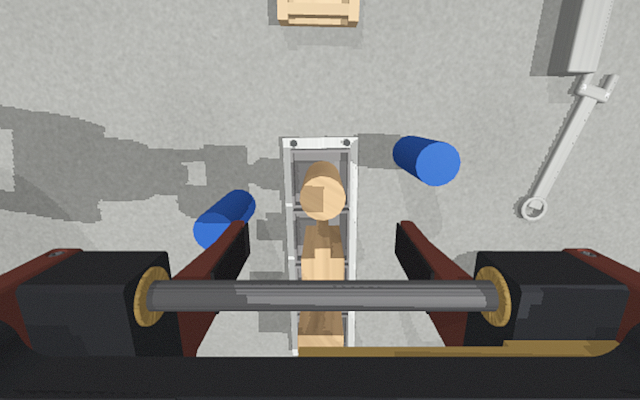

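The wrist view puts the dowel top at about (322,198), centred between the fingers. The blue cylinders at (225,222) and (430,162) are outside the finger path, and the measured position agrees with the top view.

{"api": "servo_tool", "payload": {
  "moves": "0 0.0015 -0.04 0 0 0; 0 0.0015 -0.08 0 0 0; 0 0.0015 -0.11 0 0 0; 0 0.0015 -0.12 0 0 0; 0 0.0015 -0.12 0 0 0",
  "hand": 0
}}

```text
t: 2.58
ee_pos: [522.5, -97.6, 80.6]
orientation: [-1.221, 1.191, -1.19]
ft_force: [0.1, 0.4, 0.2]
width: 87.7
```

{"api": "servo_tool", "payload": {
  "moves": "0 0 0 0 0 0; 0 0 0 0 0 0; 0 0 0 0 0 0; 0 0 0 0 0 0; 0 0 0 0 0 0; 0 0 0 0 0 0; 0 0 0 0 0 0",
  "hand": 255
}}

```text
t: 3.45
ee_pos: [522.8, -96.8, 80.6]
orientation: [-1.221, 1.19, -1.19]
ft_force: [-0.3, 0.4, 2.6]
width: 39.9
```

```bash
python3 st.py
```

```text
t 3.45 pos [522.8 -96.8  80.6] w 39.9 F [-0.3  0.4  2.6] q [-0.21  0.53  1.93  0.    0.68 -0.23]
jaw yaw deg 1.5 tool y [-0.  0. -1.]
```

{"api": "servo_tool", "payload": {
  "moves": "0 0 0.04 0 0 0; -0.001 0.01 0.08 0 0 0; -0.003 0.06 0.08 0 0 0; -0.005 0.115 0.08 0 0 0; -0.007 0.165 0.08 0 0 0; -0.008 0.2 0.08 0 0 0; -0.008 0.2055 0.08 0 0 0; -0.008 0.2055 0.08 0 0 0"
}}

```text
t: 4.45
ee_pos: [514.6, 108.5, 160.3]
orientation: [-1.222, 1.189, -1.189]
ft_force: [-0.5, 0.1, -0.4]
width: 39.7
```

```bash
python3 st.py; python3 - <<'E'
from wr import *
im=wrist("w2"); C=cloud(im);hsv=cv2.cvtColor(im["pixels"],cv2.COLOR_RGB2HSV)
wood=(hsv[...,1]>60)&(hsv[...,0]<25)
m=wood&(abs(C[...,2]-10.5)<4)&(abs(C[...,0]-513)<45)&(abs(C[...,1]-213)<150)
for c in comps(m,100):
    r=rectray(im,c,10);print("bay",np.round(r[0],1),np.round(r[1],1),round(r[2],1))
m=wood&(C[...,2]>5)&(C[...,2]<27)&(abs(C[...,0]-513)<60)&(abs(C[...,1]-213)<190)
P=C[m];print(P[:,:2].min(0),P[:,:2].max(0),np.percentile(P[:,0],[.5,99.5]))
m=wood&(abs(C[...,2]-22)<4)&(abs(C[...,0]-513)<60)&(abs(C[...,1]-213)<190)
c=max(comps(m),key=np.sum);print(rectray(im,c,22))
E
```

```text
t 4.45 pos [514.6 108.5 160.3] w 39.7 F [-0.5  0.1 -0.4] q [ 0.19  0.39  1.91 -0.    0.84  0.16]
jaw yaw deg 1.54 tool y [-0. -0. -1.]
bay [512. 248.] [60.9 59.5] 0.3
bay [512.5 176.7] [60.6 60.8] 0.3
bay [512.9 107. ] [60.8 55.5] 1.5
[472.1794605   62.11604314] [552.91906737 277.39141405] [473.03992325 551.9328069 ]
((512.5282592773438, 171.33714294433594), (79.563720703125, 205.22286987304688), 0.31981539726257324)
```

View pics/w2.png

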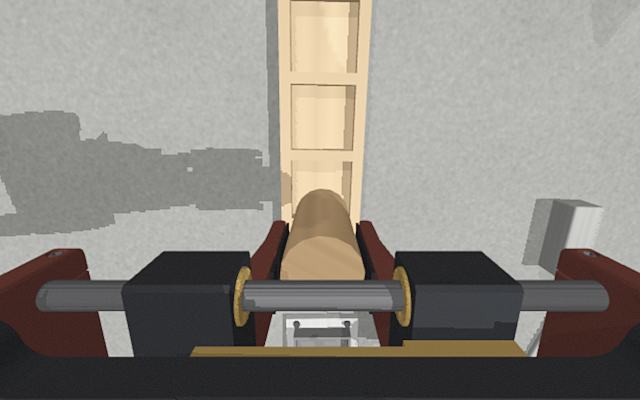

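The wrist view shows bay floors at about (322,36) and (322,117). The held dowel sits over the rightmost bay, measured at (512.9, 107). I'll lower it with a 1.5 mm x correction.

{"api": "servo_tool", "payload": {
  "moves": "-0.0015 -0.0005 -0.03 0 0 0; -0.0015 -0.0005 -0.06 0 0 0; -0.0015 -0.0005 -0.074 0 0 0; -0.0015 -0.0005 -0.079 0 0 0; -0.0015 -0.0005 -0.0815 0 0 0; -0.0015 -0.0005 -0.0825 0 0 0; -0.0015 -0.0005 -0.0825 0 0 0"
}}

```text
t: 5.38
ee_pos: [513.7, 108.2, 78.6]
orientation: [-1.221, 1.189, -1.19]
ft_force: [-0.4, 0.4, -0.8]
width: 39.8
```

```bash
python3 st.py
```

```text
t 5.38 pos [513.7 108.2  78.6] w 39.8 F [-0.4  0.4 -0.8] q [0.19 0.53 1.94 0.   0.67 0.16]
jaw yaw deg 1.5 tool y [ 0.001  0.    -1.   ]
```

{"api": "servo_tool", "payload": {
  "moves": "0 0 -0.001 0 0 0; 0 0 -0.001 0 0 0"
}}

```text
t: 5.62
ee_pos: [513.6, 108.2, 77.5]
orientation: [-1.221, 1.189, -1.19]
ft_force: [-1.1, -0.5, 3.8]
width: 39.5
```

```bash
python3 st.py
```

```text
t 5.62 pos [513.6 108.2  77.5] w 39.5 F [-1.1 -0.5  3.8] q [ 0.19  0.53  1.94 -0.    0.66  0.16]
jaw yaw deg 1.51 tool y [ 0.001  0.    -1.   ]
```

{"api": "servo_tool", "payload": {
  "moves": "0 0 0 0 0 0; 0 0 0 0 0 0; 0 0 0 0 0 0; 0 0 0 0 0 0; 0 0 0.04 0 0 0; 0 0 0.085 0 0 0; 0 0 0.12 0 0 0",
  "hand": 0
}}

```text
t: 6.5
ee_pos: [513.5, 108.2, 198.6]
orientation: [-1.221, 1.189, -1.19]
ft_force: [0.8, -0.1, 0.1]
width: 87.8
```

{"api": "servo_tool", "payload": {
  "moves": "0.001 -0.03 0 0 0 0; 0.003 -0.08 0 0 0 0; 0.005 -0.135 0 0 0 0; 0.008 -0.19 0 0 0 0; 0.01 -0.24 0 0 0 0; 0.01 -0.27 0 0 0 0; 0.01 -0.278 0 0 0 0; 0.01 -0.278 0 0 0 0"
}}

```text
t: 7.5
ee_pos: [523.0, -169.7, 196.8]
orientation: [-1.221, 1.191, -1.19]
ft_force: [-0.1, 0.1, -0.1]
width: 87.7
```

```bash
python3 st.py; cat > smp.py <<'E'
from wr import *
import sys
im=wrist(sys.argv[1]); C=cloud(im);hsv=cv2.cvtColor(im["pixels"],cv2.COLOR_RGB2HSV)
wood=(hsv[...,1]>70)&(hsv[...,0]<25)
for z,y,nm in [(103,-98,"round"),(98,-166,"tongue"),(113,-238,"strip"),(108,-304,"square"),(100,108,"round placed"),(95,178,"tongue placed"),(110,248,"strip placed"),(105,318,"square placed")]:
    m=wood&(abs(C[...,2]-z)<6)&(abs(C[...,1]-y)<34)&(abs(C[...,0]-520)<40)
    for c in comps(m,100):
        r=rectray(im,c,z); print(nm,c.sum(),np.round(r[0],1),np.round(r[1],1),round(r[2],1),C[c][:,2].mean().round(1),np.median(C[c][:,:2],0).round(1))
E
python3 smp.py w3
```

```text
t 7.5 pos [ 523.  -169.7  196.8] w 87.7 F [-0.1  0.1 -0.1] q [-0.34  0.37  1.83  0.    0.94 -0.36]
jaw yaw deg 1.45 tool y [-0.  0. -1.]
tongue 1546 [ 523.2 -165.2] [38.7 37. ] 2.6 97.7 [ 523.6 -168.1]
strip 595 [ 523.1 -232.5] [43.  11.7] 1.4 112.1 [ 522.8 -233.1]
square 1037 [ 526.9 -297.9] [36.4 29.2] 1.5 107.4 [ 526.8 -297.8]
```

View pics/w3.png

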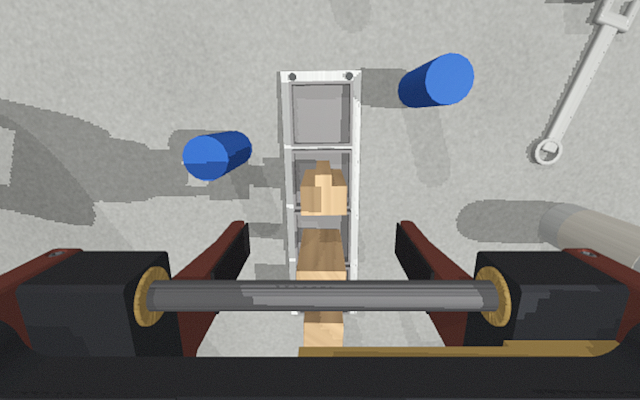

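Tray 1 is empty and the tongue sample at (323,192) is centred between the fingers, with its main part 0.5 mm from the TCP.

{"api": "servo_tool", "payload": {
  "moves": "0 -0.0005 -0.04 0 0 0; 0 -0.0005 -0.08 0 0 0; 0 -0.0005 -0.11 0 0 0; 0 -0.0005 -0.121 0 0 0; 0 -0.0005 -0.121 0 0 0"
}}

```text
t: 8.18
ee_pos: [523.2, -169.5, 75.8]
orientation: [-1.222, 1.19, -1.188]
ft_force: [-0.4, 0.3, -0.2]
width: 88.2
```

{"api": "servo_tool", "payload": {
  "moves": "0 0 0 0 0 0; 0 0 0 0 0 0; 0 0 0 0 0 0; 0 0 0 0 0 0; 0 0 0 0 0 0; 0 0 0 0 0 0",
  "hand": 255
}}

```text
t: 8.93
ee_pos: [523.3, -170.4, 76.1]
orientation: [-1.221, 1.19, -1.19]
ft_force: [-0.0, -0.1, 1.5]
width: 40.0
```

```bash
python3 st.py
```

```text
t 8.93 pos [ 523.3 -170.4   76.1] w 40.0 F [-0.  -0.1  1.5] q [-0.34  0.56  1.89 -0.    0.69 -0.36]
jaw yaw deg 1.49 tool y [ 0. -0. -1.]
```

{"api": "servo_tool", "payload": {
  "moves": "0 0 0.04 0 0 0; 0 0 0.09 0 0 0; -0.001 0.02 0.12 0 0 0; -0.003 0.07 0.12 0 0 0; -0.005 0.125 0.12 0 0 0; -0.007 0.18 0.12 0 0 0; -0.009 0.235 0.12 0 0 0; -0.011 0.29 0.12 0 0 0"
}}

```text
t: 9.93
ee_pos: [511.9, 121.3, 196.0]
orientation: [-1.221, 1.19, -1.19]
ft_force: [0.4, -0.1, -0.3]
width: 40.0
```

{"api": "servo_tool", "payload": {
  "moves": "0 0.035 0 0 0 0; 0 0.0525 -0.01 0 0 0; 0 0.0525 -0.05 0 0 0; 0 0.0525 -0.08 0 0 0; 0 0.0525 -0.08 0 0 0"
}}

```text
t: 10.55
ee_pos: [510.3, 170.9, 113.5]
orientation: [-1.227, 1.194, -1.189]
ft_force: [-0.7, -0.7, -1.3]
width: 39.7
```

```bash
python3 st.py; python3 - <<'E'
from wr import *
im=wrist("w4"); C=cloud(im);hsv=cv2.cvtColor(im["pixels"],cv2.COLOR_RGB2HSV)
wood=(hsv[...,1]>60)&(hsv[...,0]<25)
m=wood&(abs(C[...,2]-10.5)<4)&(abs(C[...,0]-513)<45)&(abs(C[...,1]-213)<150)
for c in comps(m,100):
    r=rectray(im,c,10);print("bay",np.round(r[0],1),np.round(r[1],1),round(r[2],1))
E
```

```text
t 10.55 pos [510.3 170.9 113.5] w 39.7 F [-0.7 -0.7 -1.3] q [ 0.3   0.49  1.9  -0.    0.76  0.28]
jaw yaw deg 1.46 tool y [-0.006 -0.002 -1.   ]
bay [497.9 306.4] [34.8 33.5] 90.0
bay [534.2 306.9] [16.5 35.1] 2.8
bay [512.  246.8] [61.1 61.1] 0.2
bay [512.7 179.2] [51.4 60.8] 90.0
```

View pics/w4.png

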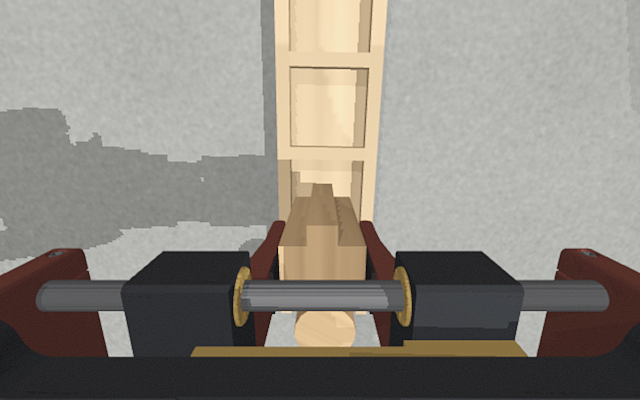

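The tongue sample is over the second bay from the right, and the dowel is upright behind it at (325,330). I'll let the arm settle, then lower.

{"api": "servo_tool", "payload": {
  "moves": "0 0 -0.02 0 0 0; 0 0 -0.03 0 0 0; 0 0 -0.03 0 0 0"
}}

```text
t: 10.98
ee_pos: [512.3, 171.9, 86.2]
orientation: [-1.222, 1.19, -1.19]
ft_force: [0.5, 0.1, -0.2]
width: 40.1
```

```bash
python3 st.py
```

```text
t 10.97 pos [512.3 171.9  86.2] w 40.1 F [ 0.5  0.1 -0.2] q [ 0.3   0.53  1.91 -0.    0.7   0.28]
jaw yaw deg 1.48 tool y [-0. -0. -1.]
```

{"api": "servo_tool", "payload": {
  "moves": "0 0 -0.007 0 0 0; 0 0 -0.011 0 0 0; 0 0 -0.0125 0 0 0; 0 0 -0.0132 0 0 0; 0 0 -0.0132 0 0 0"
}}

```text
t: 11.6
ee_pos: [512.2, 172.1, 73.1]
orientation: [-1.222, 1.19, -1.19]
ft_force: [-1.3, -1.2, 3.4]
width: 39.9
```

```bash
python3 st.py
```

```text
t 11.6 pos [512.2 172.1  73.1] w 39.9 F [-1.3 -1.2  3.4] q [0.3  0.56 1.91 0.   0.68 0.28]
jaw yaw deg 1.5 tool y [-0. -0. -1.]
```

{"api": "servo_tool", "payload": {
  "moves": "0 0 0 0 0 0; 0 0 0 0 0 0; 0 0 0 0 0 0; 0 0 0 0 0 0; 0 0 0.04 0 0 0; 0 0 0.09 0 0 0; 0 0 0.13 0 0 0; 0.001 -0.03 0.135 0 0 0",
  "hand": 0
}}

```text
t: 12.6
ee_pos: [515.2, 143.4, 211.1]
orientation: [-1.217, 1.184, -1.19]
ft_force: [-0.1, 0.0, -0.4]
width: 87.7
```

{"api": "servo_tool", "payload": {
  "moves": "0.001 -0.05 0 0 0 0; 0.003 -0.105 0 0 0 0; 0.005 -0.16 0 0 0 0; 0.007 -0.215 0 0 0 0; 0.009 -0.27 0 0 0 0; 0.01 -0.325 0 0 0 0; 0.01 -0.37 0 0 0 0; 0.01 -0.381 0 0 0 0"
}}

```text
t: 13.6
ee_pos: [523.0, -241.2, 207.7]
orientation: [-1.22, 1.192, -1.192]
ft_force: [0.2, 0.2, 0.2]
width: 87.6
```

{"api": "servo_tool", "payload": {
  "moves": "0 0 0 0 0 0; 0 0 0 0 0 0"
}}

```text
t: 13.85
ee_pos: [523.2, -237.5, 207.6]
orientation: [-1.222, 1.19, -1.188]
ft_force: [0.3, 0.3, -0.2]
width: 87.3
```

```bash
python3 st.py;python3 smp.py w5
```

```text
t 13.85 pos [ 523.2 -237.5  207.6] w 87.3 F [ 0.3  0.3 -0.2] q [-0.45  0.39  1.77  0.    0.98 -0.47]
jaw yaw deg 1.56 tool y [-0.001  0.001 -1.   ]
strip 1178 [ 523.4 -239.4] [42.3 20.5] 1.5 112.6 [ 523.7 -239.1]
square 1226 [ 526.6 -300.3] [37.1 30.7] 1.6 107.6 [ 526.7 -300.2]
```

View pics/w5.png

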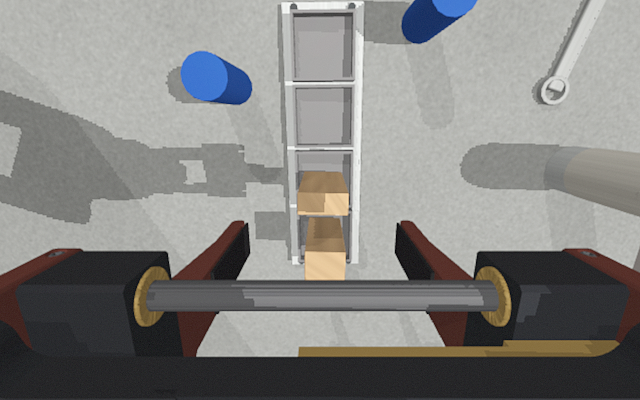

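The strip top at (323,203) measures (523.4, −239.4), with long side 42 mm and yaw 1.5°, matching the jaw. I'll go down to it.

{"api": "servo_tool", "payload": {
  "moves": "0 -0.0018 -0.04 0 0 0; 0 -0.0018 -0.085 0 0 0; 0 -0.0018 -0.115 0 0 0; 0 -0.0018 -0.1275 0 0 0; 0 -0.0018 -0.1275 0 0 0"
}}

```text
t: 14.52
ee_pos: [523.3, -239.9, 80.1]
orientation: [-1.222, 1.19, -1.188]
ft_force: [0.1, 0.0, -0.5]
width: 87.8
```

{"api": "servo_tool", "payload": {
  "moves": "0 0 0 0 0 0; 0 0 0 0 0 0; 0 0 0 0 0 0; 0 0 0 0 0 0; 0 0 0 0 0 0; 0 0 0 0 0 0",
  "hand": 255
}}

```text
t: 15.28
ee_pos: [523.3, -240.8, 80.5]
orientation: [-1.221, 1.19, -1.19]
ft_force: [-0.4, -0.7, 2.3]
width: 43.8
```

```bash
python3 st.py
```

```text
t 15.28 pos [ 523.3 -240.8   80.5] w 43.8 F [-0.4 -0.7  2.3] q [-0.45  0.58  1.83 -0.    0.73 -0.48]
jaw yaw deg 1.5 tool y [ 0. -0. -1.]
```

{"api": "servo_tool", "payload": {
  "moves": "0 0 0.04 0 0 0; 0 0 0.09 0 0 0; -0.001 0.02 0.12 0 0 0; -0.002 0.07 0.12 0 0 0; -0.003 0.125 0.12 0 0 0; -0.005 0.18 0.12 0 0 0; -0.006 0.235 0.12 0 0 0; -0.007 0.29 0.12 0 0 0"
}}

```text
t: 16.27
ee_pos: [516.0, 51.0, 200.3]
orientation: [-1.221, 1.19, -1.19]
ft_force: [0.4, 0.3, -0.1]
width: 43.8
```

{"api": "servo_tool", "payload": {
  "moves": "-0.001 0.055 0 0 0 0; -0.002 0.11 0 0 0 0; -0.003 0.16 0 0 0 0; -0.004 0.19 0 0 0 0; -0.0043 0.1975 -0.01 0 0 0; -0.0043 0.1975 -0.05 0 0 0; -0.0043 0.1975 -0.08 0 0 0; -0.0043 0.1975 -0.08 0 0 0"
}}

```text
t: 17.27
ee_pos: [510.1, 245.1, 117.7]
orientation: [-1.227, 1.193, -1.19]
ft_force: [-1.1, -0.6, -0.3]
width: 43.8
```

{"api": "servo_tool", "payload": {
  "moves": "0 0 0 0 0 0; 0 0 0 0 0 0"
}}

```text
t: 17.52
ee_pos: [512.9, 246.9, 121.6]
orientation: [-1.219, 1.189, -1.191]
ft_force: [-0.4, -1.0, -0.6]
width: 43.7
```

```bash
python3 st.py; python3 - <<'E'
from wr import *
im=wrist("w6"); C=cloud(im);hsv=cv2.cvtColor(im["pixels"],cv2.COLOR_RGB2HSV)
wood=(hsv[...,1]>60)&(hsv[...,0]<25)
m=wood&(abs(C[...,2]-10.5)<4)&(abs(C[...,0]-513)<45)&(abs(C[...,1]-253)<150)
for c in comps(m,100):
    r=rectray(im,c,10);print("bay",np.round(r[0],1),np.round(r[1],1),round(r[2],1))
E
```

```text
t 17.52 pos [512.9 246.9 121.6] w 43.7 F [-0.4 -1.  -0.6] q [ 0.43  0.51  1.83 -0.    0.8   0.4 ]
jaw yaw deg 1.47 tool y [ 0.002  0.001 -1.   ]
bay [511.5 316.8] [61.1 60.7] 0.4
bay [511.9 256.2] [60.9 37. ] 1.6
```

View pics/w6.png

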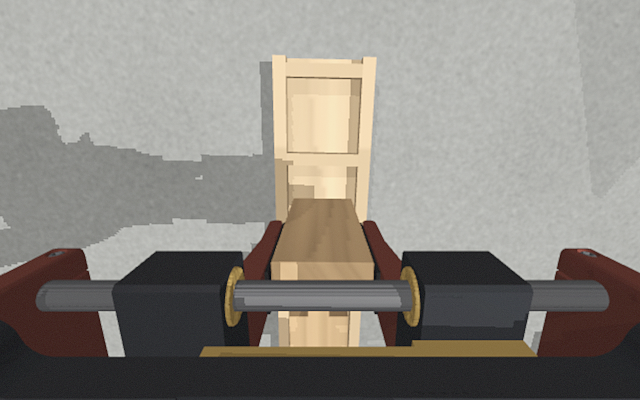

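The strip is over the third bay, and the last bay, at (322,115), measures (511.5, 317). I'll lower it in two steps.

{"api": "servo_tool", "payload": {
  "moves": "-0.0005 0 -0.02 0 0 0; -0.0005 0 -0.031 0 0 0; -0.0005 0 -0.031 0 0 0; -0.0005 0 -0.031 0 0 0"
}}

```text
t: 18.08
ee_pos: [511.8, 247.0, 89.8]
orientation: [-1.221, 1.19, -1.19]
ft_force: [-0.6, 0.4, 0.1]
width: 44.2
```

```bash
python3 st.py
```

```text
t 18.07 pos [511.8 247.   89.8] w 44.2 F [-0.6  0.4  0.1] q [0.43 0.56 1.84 0.   0.74 0.4 ]
jaw yaw deg 1.5 tool y [ 0.001  0.    -1.   ]
```

{"api": "servo_tool", "payload": {
  "moves": "0 0 -0.007 0 0 0; 0 0 -0.01 0 0 0; 0 0 -0.0115 0 0 0; 0 0 -0.0123 0 0 0; 0 0 -0.0123 0 0 0"
}}

```text
t: 18.7
ee_pos: [511.4, 246.8, 77.4]
orientation: [-1.222, 1.19, -1.19]
ft_force: [-2.3, -0.9, 4.7]
width: 43.7
```

```bash
python3 st.py
```

```text
t 18.7 pos [511.4 246.8  77.4] w 43.7 F [-2.3 -0.9  4.7] q [0.43 0.58 1.85 0.   0.72 0.4 ]
jaw yaw deg 1.5 tool y [-0. -0. -1.]
```

{"api": "servo_tool", "payload": {
  "moves": "0 0 0 0 0 0; 0 0 0 0 0 0; 0 0 0 0 0 0; 0 0 0 0 0 0; 0 0 0.04 0 0 0; 0 0 0.09 0 0 0; 0 0 0.13 0 0 0; 0.001 -0.03 0.135 0 0 0",
  "hand": 0
}}

```text
t: 19.7
ee_pos: [514.4, 218.4, 215.4]
orientation: [-1.216, 1.185, -1.189]
ft_force: [0.3, 0.1, -0.3]
width: 87.6
```

{"api": "servo_tool", "payload": {
  "moves": "0.001 -0.05 0 0 0 0; 0.003 -0.105 0 0 0 0; 0.005 -0.16 0 0 0 0; 0.007 -0.215 0 0 0 0; 0.009 -0.27 0 0 0 0; 0.01 -0.325 0 0 0 0; 0.011 -0.38 0 0 0 0; 0.012 -0.435 0 0 0 0"
}}

```text
t: 20.7
ee_pos: [524.3, -220.0, 212.1]
orientation: [-1.221, 1.19, -1.19]
ft_force: [0.9, -1.3, 0.3]
width: 87.9
```

{"api": "servo_tool", "payload": {
  "moves": "0.001 -0.05 0 0 0 0; 0.002 -0.08 0 0 0 0; 0.002 -0.086 0 0 0 0; 0.002 -0.086 0 0 0 0; 0.002 -0.086 0 0 0 0"
}}

```text
t: 21.32
ee_pos: [526.5, -302.9, 211.9]
orientation: [-1.222, 1.19, -1.189]
ft_force: [0.2, 0.0, -0.6]
width: 87.5
```

```bash
python3 st.py;python3 smp.py w7
```

```text
t 21.32 pos [ 526.5 -302.9  211.9] w 87.5 F [ 0.2  0.  -0.6] q [-0.54  0.43  1.69  0.    1.02 -0.57]
jaw yaw deg 1.56 tool y [-0.  0. -1.]
square 1766 [ 527.1 -305.5] [36.9 38.7] 0.5 107.7 [ 526.9 -304.9]
```

View pics/w7.png

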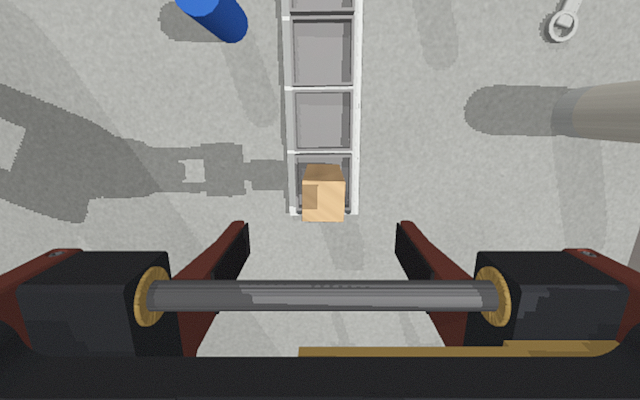

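Only the square sample is left, at (324,200), measured at (527, −305.3). I'll shift −2.3 mm in y and descend.

{"api": "servo_tool", "payload": {
  "moves": "0.0005 -0.0023 -0.04 0 0 0; 0.0005 -0.0023 -0.085 0 0 0; 0.0005 -0.0023 -0.12 0 0 0; 0.0005 -0.0023 -0.132 0 0 0; 0.0005 -0.0023 -0.132 0 0 0"
}}

```text
t: 22.0
ee_pos: [527.1, -305.9, 79.9]
orientation: [-1.222, 1.19, -1.189]
ft_force: [-0.0, 0.5, -0.8]
width: 87.9
```

{"api": "servo_tool", "payload": {
  "moves": "0 0 0 0 0 0; 0 0 0 0 0 0; 0 0 0 0 0 0; 0 0 0 0 0 0; 0 0 0 0 0 0; 0 0 0 0 0 0",
  "hand": 255
}}

```text
t: 22.75
ee_pos: [526.9, -306.5, 80.0]
orientation: [-1.221, 1.19, -1.19]
ft_force: [0.3, 0.4, 1.2]
width: 38.0
```

```bash
python3 st.py
```

```text
t 22.75 pos [ 526.9 -306.5   80. ] w 38.0 F [0.3 0.4 1.2] q [-0.55  0.62  1.75 -0.    0.77 -0.57]
jaw yaw deg 1.49 tool y [-0.  0. -1.]
```

{"api": "servo_tool", "payload": {
  "moves": "0 0 0.04 0 0 0; 0 0 0.09 0 0 0; -0.001 0.02 0.125 0 0 0; -0.002 0.07 0.13 0 0 0; -0.003 0.125 0.13 0 0 0; -0.004 0.18 0.13 0 0 0; -0.005 0.235 0.13 0 0 0; -0.006 0.29 0.13 0 0 0"
}}

```text
t: 23.75
ee_pos: [520.7, -14.8, 210.0]
orientation: [-1.221, 1.19, -1.19]
ft_force: [-0.1, -0.2, 0.2]
width: 38.1
```

{"api": "servo_tool", "payload": {
  "moves": "-0.001 0.055 0 0 0 0; -0.003 0.11 0 0 0 0; -0.005 0.165 0 0 0 0; -0.006 0.22 0 0 0 0; -0.007 0.275 0 0 0 0; -0.009 0.315 0 0 0 0; -0.0094 0.333 0 0 0 0; -0.0094 0.333 0 0 0 0"
}}

```text
t: 24.75
ee_pos: [511.3, 316.9, 209.7]
orientation: [-1.223, 1.189, -1.189]
ft_force: [-0.8, 0.2, -1.0]
width: 37.7
```

{"api": "servo_tool", "payload": {
  "moves": "0 0 -0.04 0 0 0; 0 0 -0.08 0 0 0; 0 0 -0.1 0 0 0; 0 0 -0.1 0 0 0; 0 0 -0.1 0 0 0"
}}

```text
t: 25.38
ee_pos: [512.6, 316.6, 111.3]
orientation: [-1.219, 1.19, -1.19]
ft_force: [0.6, 1.5, -0.9]
width: 37.8
```

```bash
python3 st.py; python3 - <<'E'
from wr import *
im=wrist("w8"); C=cloud(im);hsv=cv2.cvtColor(im["pixels"],cv2.COLOR_RGB2HSV)
wood=(hsv[...,1]>60)&(hsv[...,0]<25)
m=wood&(abs(C[...,2]-10.5)<4)&(abs(C[...,0]-513)<45)&(abs(C[...,1]-253)<150)
for c in comps(m,100):
    r=rectray(im,c,10);print("bay",np.round(r[0],1),np.round(r[1],1),round(r[2],1))
E
```

```text
t 25.38 pos [512.6 316.6 111.3] w 37.8 F [ 0.6  1.5 -0.9] q [ 0.53  0.56  1.76 -0.    0.82  0.51]
jaw yaw deg 1.47 tool y [ 0.002  0.001 -1.   ]
bay [497.7 359.1] [32.7  5. ] 1.4
bay [533.3 359.2] [16.8  5. ] 1.4
bay [511.2 325.1] [61.4 38.4] 1.4
```

View pics/w8.png

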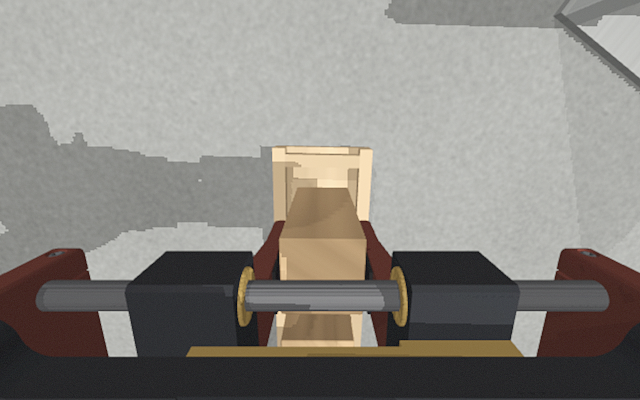

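The square sample is over the leftmost bay, with rack walls visible at (278,190) and (365,190). I'll lower it to TCP z ≈ 77.

{"api": "servo_tool", "payload": {
  "moves": "-0.0005 0 -0.015 0 0 0; -0.0005 0 -0.025 0 0 0; -0.0005 0 -0.029 0 0 0; -0.0005 0 -0.0315 0 0 0; -0.0005 0 -0.0315 0 0 0"
}}

```text
t: 26.05
ee_pos: [511.0, 316.6, 78.3]
orientation: [-1.222, 1.19, -1.19]
ft_force: [0.0, -0.1, -0.6]
width: 38.1
```

```bash
python3 st.py
```

```text
t 26.05 pos [511.  316.6  78.3] w 38.1 F [ 0.  -0.1 -0.6] q [0.53 0.61 1.77 0.   0.76 0.51]
jaw yaw deg 1.5 tool y [-0. -0. -1.]
```

{"api": "servo_tool", "payload": {
  "moves": "0 0 -0.0008 0 0 0; 0 0 -0.0014 0 0 0; 0 0 -0.0014 0 0 0"
}}

```text
t: 26.42
ee_pos: [511.1, 316.5, 77.2]
orientation: [-1.221, 1.19, -1.19]
ft_force: [-0.2, 0.4, -1.1]
width: 37.9
```

{"api": "servo_tool", "payload": {
  "moves": "0 0 0 0 0 0; 0 0 0 0 0 0; 0 0 0 0 0 0; 0 0 0 0 0 0; 0 0 0.04 0 0 0; 0 0 0.09 0 0 0; 0 0 0.14 0 0 0; 0 0 0.14 0 0 0",
  "hand": 0
}}

```text
t: 27.42
ee_pos: [513.3, 317.8, 221.6]
orientation: [-1.213, 1.187, -1.19]
ft_force: [0.5, -0.3, 0.9]
width: 87.5
```

{"api": "servo_tool", "payload": {
  "moves": "-0.01 -0.05 0.02 0 0 0; -0.02 -0.1 0.04 0 0 0; -0.04 -0.15 0.04 0 0 0; -0.06 -0.2 0.04 0 0 0; -0.08 -0.25 0.04 0 0 0; -0.1 -0.3 0.04 0 0 0; -0.1 -0.34 0.04 0 0 0; -0.1 -0.37 0.04 0 0 0"
}}

```text
t: 28.42
ee_pos: [410.1, -54.9, 256.3]
orientation: [-1.222, 1.192, -1.19]
ft_force: [-0.3, 0.3, -0.1]
width: 87.9
```

```bash
python3 st.py; python3 - <<'E'
from m import *
from workcell import ctrl
for n in ["top","scene"]:
    im=ctrl.get_image(n);cv2.imwrite(f"pics/{n}9.png",im["pixels"][:,:,::-1])
    C=cloud(im);hsv=cv2.cvtColor(im["pixels"],cv2.COLOR_RGB2HSV);wood=(hsv[...,1]>70)&(hsv[...,0]<25)
    for z,y,nm in [(100,108,"round"),(95,177,"tongue"),(110,247,"strip"),(105,317,"square")]:
        m=wood&(abs(C[...,2]-z-2)<6)&(abs(C[...,1]-y)<34)&(abs(C[...,0]-512)<40)
        for c in comps(m,60):
            r=rectray(im,c,z); print(n,nm,c.sum(),np.round(r[0],1),np.round(r[1],1),round(r[2],1),C[c][:,2].mean().round(1))
E
```

```text
t 28.43 pos [410.1 -54.9 256.3] w 87.9 F [-0.3  0.3 -0.1] q [-0.16  0.08  2.06 -0.    1.   -0.19]
jaw yaw deg 1.44 tool y [-0.001  0.    -1.   ]
top round 366 [513.7 105.6] [37.  38.7] 0.9 100.7
top tongue 333 [513.  175.7] [37.2 36.8] 0.9 95.6
top strip 289 [512.3 246.1] [20.8 44. ] 89.6 110.6
top square 455 [511.7 315.3] [36.6 39.1] 1.0 105.6
scene round 162 [515.  109.3] [35.1 39.9] 37.8 102.2
scene tongue 165 [513.2 178.8] [44.3 41.2] 1.9 97.1
scene strip 106 [511.8 248.9] [43.2 25. ] 3.1 112.0
scene square 155 [512.2 317.9] [40.2 43. ] 2.0 107.2
```

View pics/top9.png

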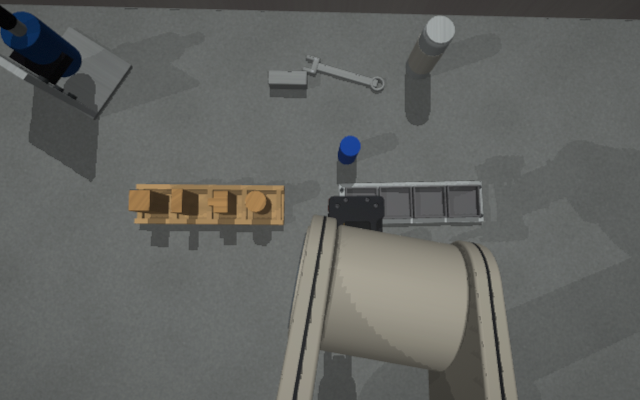

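View pics/scene9.png

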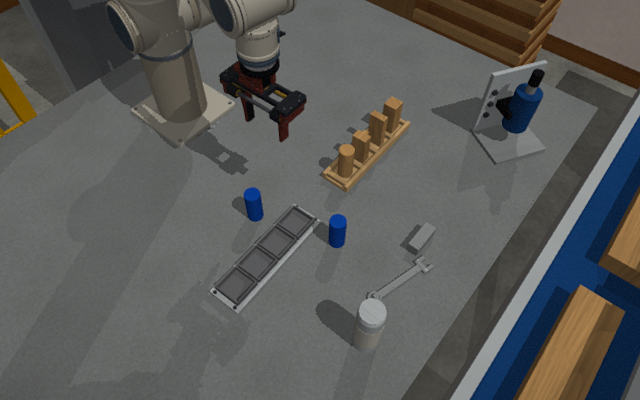

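Left to right, the feed rack now holds square, strip, tongue and round (top view columns 139, 178, 220 and 256). All stand at the heights expected on the bay floors. The blue cylinders haven't moved and the arm is clear.

{"api": "servo_tool", "payload": {
  "moves": "0 0 0 0 0 0; 0 0 0 0 0 0; 0 0 0 0 0 0"
}}

```text
t: 28.9
ee_pos: [411.0, -52.6, 256.9]
orientation: [-1.222, 1.189, -1.189]
ft_force: [0.3, -0.4, -0.5]
width: 87.8
```

```bash
python3 -c "
from workcell import ctrl
print(ctrl.close_job())"
```

```text
the job is handed in; nothing more can be done
None
```

All four samples are in the feed rack in reverse order, and the job was handed in at about 29 s. The outfeed rack held round, tongue, strip, square from left to right. The feed rack now holds square, strip, tongue, round.

- **Standing upright:** in the last top and scene pictures all four stand upright. Their tops measure 95.6–110.6 mm in the top view, within 1 mm of what they should be on the bay floors. The scene view reads about 2 mm high, as it did on the bare table.
- **Position in the bays:** the centres are within about 2–3 mm of the bay centres. The two views disagree by up to 4 mm in y, but every sample had at least 8 mm of clearance all round.
- **Touchdown:** the round, tongue and strip samples showed a clear contact force (3–5 N) before release. The square did not, so it may have dropped a fraction of a millimetre when released.
- **Surroundings:** the blue cylinders were not moved, and the arm ended clear of everything. The highest wrist force I read, sampled after each move, was about 5 N.

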